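# Finish the last tightening pass on a filter holder lid

### The arm

A 7-joint arm with a two-finger parallel gripper is mounted at the origin on the work surface. World frame = base frame: x ahead of the robot, y to its left, z up, the work surface at z = 0. Lengths are in m, angles in rad, forces in N, time in s.
With the tool pointing down it reaches from about 0.35 to 0.775 m from the base axis. Payload 3.1 kg.
Tool frame: the origin (TCP) lies between the finger pads; the fingertips stand robot.tips_ahead ahead of it and the grasp point (between the pads) lies 5 mm behind it (robot.tips_ahead is the distance from the TCP to the fingertips, in m); z points along the fingers, y is the line along which they close (so a half turn about z gives the same grasp; the last joint's range is limited). The gripper opens to 85 mm and grips with 20 to 120 N. Pads are 22 mm wide; open, the fingers measure 114 mm over their backs; the gripper's body (76 mm by 85 mm) begins 54 mm behind the grasp point. The pads swing forward as they close: fully open they stand 13 mm farther back than shut.
Start: joints at [-1.341, 0.311, 0.014, 1.512, -0.004, 1.319, -0.027], TCP at [0.148, 0.53, 0.245] pointing down, gripper open.
Joint ranges: [-2.7, 2.7], [-0.3, 1.91], [-1.27, 1.3], [0.12, 2.57], [-1.44, 4.58], [0.2, 2.03], [-3.05, 3.05]. Speed limits (rad/s): [2.79, 2.79, 3.14, 3.14, 3.14, 3.14, 3.14].

### API

Orientations are given as [roll, pitch, yaw] about the fixed x, y, z axes, in that order (R = Rz(yaw) Ry(pitch) Rx(roll)).
In Python, from workcell import robot gives the robot as it stands.
- The arm moves only by the tool arm_command, never from a script. Its argument "targets" is a list of rows, each a list of 3 entries, a list of its own where there are three numbers: the shift along the tool's x, y, z in m, then the turn, a rotation vector about the tool's x, y, z in degrees, then the finger opening in m, from 0 to 0.0854. A call has 1 to 20 rows; each row shifts and turns the commanded pose from where the row before left it, along the tool's axes as they then stand; what a row does not reach is not made up. A row lasts 1/8 s, in which the tool goes at most 62.5 mm and 10.7 degrees, less where a joint would pass 70% of its speed; a pose out of reach is approached as far as the arm can. A call is refused whole if a number of a shift passes 0.0625 or a number of a turn 10.7, either way. A call with a gripper value outside its range is refused whole. The fingers move at their own pace and stop on an object; "squeeze" is the grip in N (left out, the last holds). Time passes only in rows, so rows that do not move let the fingers close. It gives the time, the measured TCP pose, the force, the opening and the grip force at its end, in the units of the state.
- robot.sense(): the state, without advancing time (a new reading comes with each control period).
- robot.read_camera(name): name is "side" or "top"; returns a dict with "color" (400x640x3 uint8, red, green, blue), "vfov" (degrees; the focal length in pixels is half the picture's height over the tangent of half this angle, whatever the lens; pixels are square), "cx", "cy" (the principal point, pixels), "R" (3x3) and "t" (3): a world point X has camera coordinates R X + t. Camera axes: x right, y down, z forward; pixel columns grow to the right and rows downward; lengths in m; the calibration is good to about 2 mm. A picture is of the moment at which its call begins. There is no depth.
- robot.sign_off(): hands the job in; it is judged then, once.
The state is a dict: "t": time; "q": joint angles; "dq": joint speeds; "effort": joint torques, N m; "tool_pos": TCP position; "tcp_rot": TCP orientation; "ft_force": force on the tool from outside, world axes, zero at the start; "ft_torque": the same for the moment, N m; "width": finger opening in m; "grasp_force": force on a finger pad.
Only numpy, scipy, OpenCV 4.12 (cv2) and the standard library are available. Lean on these libraries where they do the work, as an engineer would, in place of code of your own. Each camera call takes 0.05 s, during which the arm holds its last target. There are 200 camera calls.

### The job

The lid of the big round filter holder in the tray has four black wing nuts, which are being tightened crosswise, a part turn each per pass; in this last pass only one has been done so far, and its wing points straight at the middle of the lid. Finish the pass: turn the nut opposite the finished one first, and only then the other two, each clockwise by the same part turn (50 to 65 degrees) until its wing also points straight at the middle of the lid. Do not back off any nut, and leave the finished one tight.

Things in the scene. Friction and masses are not known exactly. Their poses are not given: they have to be found in the camera images.
- nut_a: Finished nut on the big round holder (lid 230 mm across, top 88 mm above the bench; four nuts evenly on a circle of radius 88 mm). Black wing nut: round foot 26 mm wide, 12 mm high; on it an upright flat wing 56 long, 12 thick, reaching 12 to 42 mm above the lid. Origin on the stud axis at the lid's top face; x along the wing (here pointing at the lid's middle), z up. Leave it.
- nut_c: The nut opposite nut_a across the lid, first to be turned; same shape, size and frame as nut_a. It turns about its own z only, with a steady 0.15 N m of friction, and stays where left. Its wing starts 0.9 to 1.15 rad short of home; home is with the wing (x, either end) on the line through the lid's middle, reached by turning clockwise from above. Hard stop 0.05 rad past home.
- nut_b: Neighbour of nut_a (a quarter circle on, anticlockwise seen from above); turned only after nut_c is home. Same shape, size, frame, friction, start, home and stop as nut_c. In the lid's middle stands a brass inlet 32 mm wide, 28 mm high, the only thing between the nuts.
- nut_d: Neighbour of nut_a (a quarter circle on, clockwise seen from above); turned only after nut_c is home, before or after nut_b. Same shape, size, frame, friction, start, home and stop as nut_c. The holder is fixed and stands in a steel tray; the spare nut in the tray and a smaller holder with two such nuts are not part of the job.
There are look-alikes about, which are no part of the job. There is more than one size of the part that bears nut_a; the job needs the smaller.

How it is judged:
On the way, in this order (a step that is already met when the one before it is completed fails the run):
1. the nut opposite the finished one is home (within 10 degrees of pointing at the middle) (value of joint nut_c above 1.03 rad), for 0.2 s.
2. the other two nuts are home as well (value of joint each of nut_b, nut_d above 1.03 rad), for 0.2 s.
At the end, for the whole second after the job is handed in: All four wing nuts of the big holder are home: each wing within 10 degrees of the line from its nut to the middle of the lid (joint above 1.03 rad) (all of step 2 and value of joint each of nut_a, nut_c above 1.03 rad); the robot touches nothing.
It fails at once if one of the other two nuts was tightened (joint above 0.6 rad) before the nut opposite the finished one was home (value of joint any of nut_b, nut_d above 0.6 rad and value of joint nut_c below 1 rad).
It fails at once if the finished nut was backed off (joint below 1.0 rad) (value of joint nut_a below 1 rad).
It fails at once if a nut was backed off (joint below -0.12 rad) (value of joint any of nut_b, nut_c, nut_d below -0.12 rad).
It also fails if it takes over 48 s, if anything falls off the work surface, if the arm or the gripper's body presses on something with over 40 N, if the wrist force passes 120 N, or if a joint passes its speed limit or range.

## Working session

There is one attempt and no reset: what is moved stays moved. The work goes in short steps, Python scripts to look and compute and a tool call to move; the robot and the scene stay as the last step left them, time stands still between calls to the robot, and variables do not carry over. Pictures are saved under pics/ and viewed, at most 10 in all, crops included, and the job is handed in when it is done.

Besides the shell and the picture viewer there is one more tool, called after "Call:" in YAML: its name, and indented under it one key for each argument. arm_command: Moves the arm, as the interface text tells. Its arguments: {"type":"object","properties":{"targets":{"type":"array"},"squeeze":{"type":"number"}},"required":["targets"]}

```bash
mkdir -p pics
python3 - <<'E'
from workcell import robot
import cv2,pickle
for n in("top","side"):
    c=robot.read_camera(n);pickle.dump(c,open(n+'.pkl','wb'))
    cv2.imwrite(f'pics/{n}0.png',c['color'][:,:,::-1]);print(n,c['vfov'],c['cx'],c['cy'],c['R'],c['t'])
print(robot.sense(),robot.tips_ahead)
E
```

```text
top 45.44810716073101 321.4672003244369 195.8795294599086 [[ 0.06390614 -0.99793711  0.00612647]
 [-0.97111232 -0.06360027 -0.22999101]
 [ 0.2299062   0.00874835 -0.97317347]] [-0.16348678  0.47785776  1.05340203]
side 56.16192202307609 314.63106208888775 203.35965233663308 [[-0.89846814 -0.43897936  0.00721977]
 [-0.31145502  0.6256989  -0.71518995]
 [ 0.30943623 -0.64482402 -0.69889285]] [0.37703496 0.29823787 0.61863272]
{'t': 0.1, 'q': array([-1.34069933,  0.31164204,  0.01399148,  1.51288775, -0.00439132,
        1.31923408, -0.02722112]), 'dq': array([ 0.00197846, -0.00308152, -0.00112869, -0.00223457, -0.000924  ,
       -0.00021608,  0.00092159]), 'effort': array([ 6.86568183e-04, -3.80854654e+01,  1.46588017e-01, -2.31241876e+01,
        1.22376537e-02,  8.12275830e-03,  2.66255540e-05]), 'tool_pos': array([0.14747294, 0.52920464, 0.24433532]), 'tcp_rot': array([-3.13945426e+00,  9.74562492e-05,  2.86985481e+00]), 'ft_force': array([ 0.79193045, -0.90460681,  0.52851635]), 'ft_torque': array([-0.01577007,  0.04913784, -0.00991022]), 'grasp_force': 0.0, 'width': 0.08525192272816258} 0.014
```

View pics/top0.png

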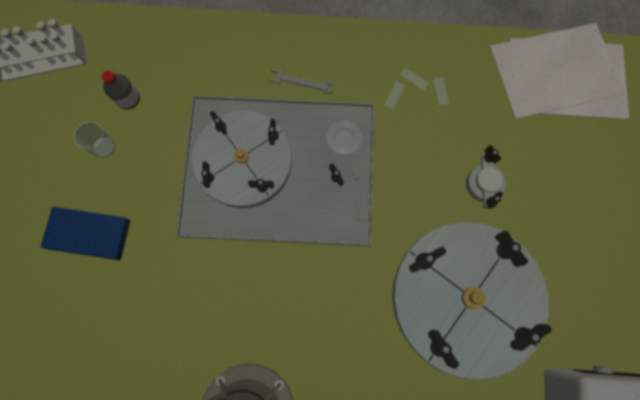

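View pics/side0.png

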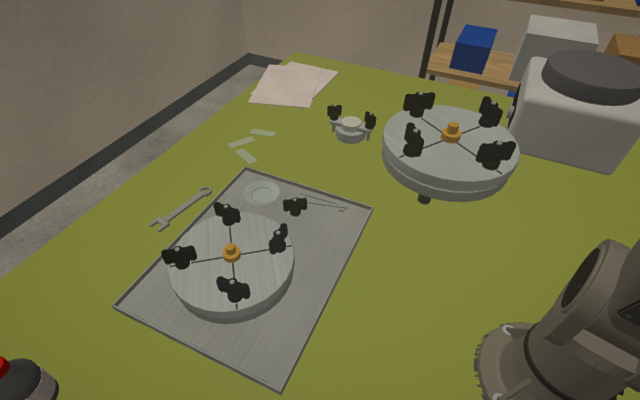

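The top view shows the tray holder, with its lid centred near (241,158). Its nuts are at about (219,124), (272,131), (261,186) and (207,174). The larger lid at (472,300) and the small holder at (487,180) are look-alikes.

```bash
cat > h.py <<'E'
import numpy as np,cv2,pickle
def f(c): return 200/np.tan(np.radians(c['vfov']/2))
def ray(c,u,v,z):
    d=c['R'].T@np.array([(u-c['cx'])/f(c),(v-c['cy'])/f(c),1]);o=-c['R'].T@c['t']
    return o+d*(z-o[2])/d[2]
def proj(c,X):
    p=c['R']@np.asarray(X,float)+c['t'];return p[:2]/p[2]*f(c)+[c['cx'],c['cy']]
def blobs(c,z,roi,val=60,amin=30):
    x0,y0,x1,y1=roi;im=c['color'][y0:y1,x0:x1];hsv=cv2.cvtColor(im,cv2.COLOR_RGB2HSV)
    m=((hsv[...,2]<val)).astype(np.uint8);n,l,s,ce=cv2.connectedComponentsWithStats(m)
    out=[]
    for i in range(1,n):
        if s[i,4]<amin: continue
        ys,xs=np.nonzero(l==i);P=np.array([ray(c,x+x0,y+y0,z)[:2] for x,y in zip(xs,ys)])
        w,V=np.linalg.eigh(np.cov(P.T));out.append((s[i,4],(ce[i]+[x0,y0]).round(1),P.mean(0).round(4),np.degrees(np.arctan2(V[1,1],V[0,1])).round(1),(4*np.sqrt(w)).round(3)))
    return out
def brass(c,z,roi):
    x0,y0,x1,y1=roi;hsv=cv2.cvtColor(c['color'][y0:y1,x0:x1],cv2.COLOR_RGB2HSV)
    m=(hsv[...,0]>8)&(hsv[...,0]<24)&(hsv[...,1]>110)
    ys,xs=np.nonzero(m);u,v=xs.mean()+x0,ys.mean()+y0;return len(xs),u,v,ray(c,u,v,z)
E
python3 - <<'E'
from h import *
T=pickle.load(open('top.pkl','rb'));S=pickle.load(open('side.pkl','rb'))
for n,c,r in(("top",T,(190,100,300,215)),("side",S,(150,190,310,320))):
    print(n,brass(c,.105,r))
    for b in blobs(c,.115,r,60): print(b)
a=cv2.resize(T['color'][100:215,185:300],None,fx=5,fy=5,interpolation=3)
b=cv2.resize(S['color'][190:325,150:310],None,fx=4.9,fy=4.25,interpolation=3)
cv2.imwrite('pics/a.png',a[:,:,::-1]);cv2.imwrite('pics/b.png',b[:,:,::-1])
E
```

```text
top (130, np.float64(240.7076923076923), np.float64(155.44615384615383), array([0.55772297, 0.05554123, 0.105     ]))
(np.int32(151), array([218.8, 123.5]), array([0.6271, 0.1112]), np.float64(-142.7), array([0.019, 0.067]))
(np.int32(146), array([272.4, 132.4]), array([ 0.6138, -0.0124]), np.float64(-176.0), array([0.02 , 0.064]))
(np.int32(174), array([206.7, 175.4]), array([0.5036, 0.1239]), np.float64(-167.3), array([0.022, 0.061]))
(np.int32(187), array([261.2, 184.9]), array([0.4898, 0.0015]), np.float64(89.3), array([0.024, 0.057]))
side (260, np.float64(231.0846153846154), np.float64(252.52307692307693), array([0.5577262 , 0.06294317, 0.105     ]))
(np.int32(300), array([294.9, 205.7]), array([ 0.5064, -0.0857]), np.float64(54.6), array([0.047, 0.051]))
(np.int32(371), array([226.9, 213.4]), array([ 0.6155, -0.0077]), np.float64(160.0), array([0.037, 0.075]))
(np.int32(330), array([278.4, 240.2]), array([0.491 , 0.0066]), np.float64(104.7), array([0.029, 0.074]))
(np.int32(537), array([179.3, 256.3]), array([0.6283, 0.1158]), np.float64(-163.4), array([0.046, 0.063]))
(np.int32(502), array([233.3, 289. ]), array([0.5051, 0.1291]), np.float64(175.3), array([0.034, 0.066]))
```

View pics/a.png

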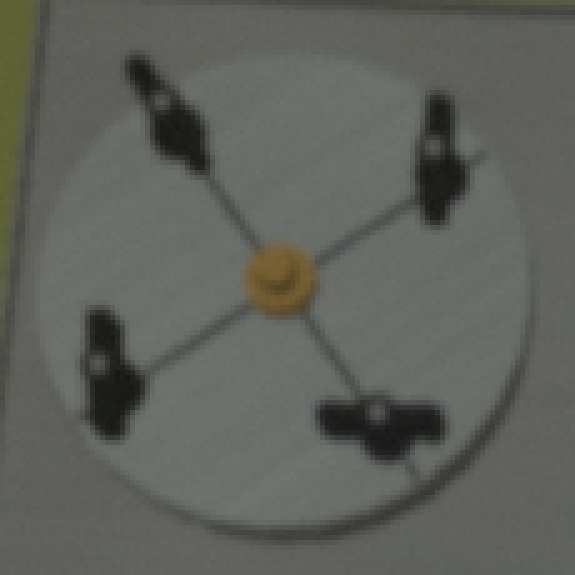

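View pics/b.png

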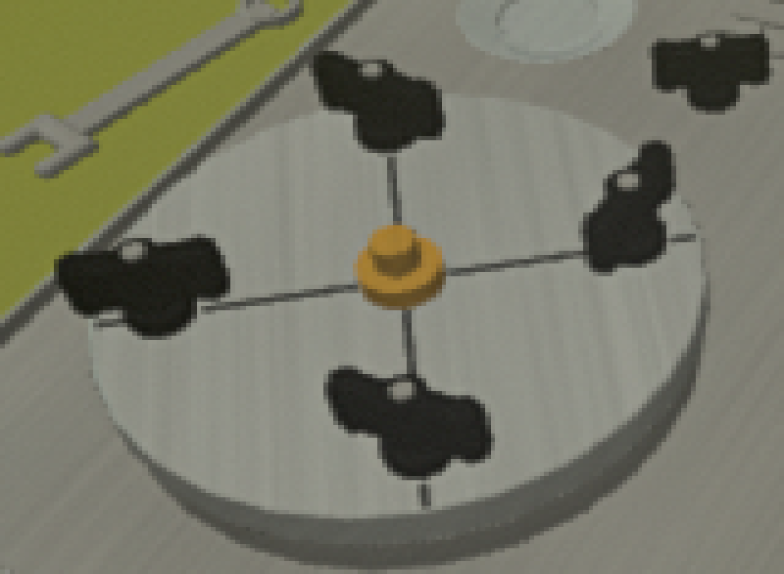

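Call:
arm_command:
  targets:
    - [[-0.0394,-0.0346,0],[0,0,0],0.045]
    - [[-0.0394,-0.0346,0],[0,0,0],0.045]
    - [[-0.0394,-0.0346,0],[0,0,0],0.045]
    - [[-0.0394,-0.0346,0],[0,0,0],0.045]
    - [[-0.0394,-0.0346,0],[0,0,0],0.045]
    - [[-0.0394,-0.0346,0],[0,0,0],0.045]
    - [[-0.0394,-0.0346,0],[0,0,0],0.045]
    - [[-0.0394,-0.0346,0],[0,0,0],0.045]
    - [[-0.0394,-0.0346,0],[0,0,0],0.045]
    - [[-0.0394,-0.0346,0],[0,0,0],0.045]
    - [[-0.0394,-0.0346,0],[0,0,0],0.045]
    - [[-0.0394,-0.0346,0],[0,0,0],0.045]
    - [[0,0,0],[0,0,10.5],0.045]
    - [[0,0,0],[0,0,10.5],0.045]
    - [[0,0,0],[0,0,10.5],0.045]
    - [[0,0,0],[0,0,10.5],0.045]
    - [[0,0,0],[0,0,10.5],0.045]
    - [[0,0,0],[0,0,10.5],0.045]
    - [[0,0,0],[0,0,10.5],0.045]
    - [[0,0,0],[0,0,0],0.045]

```text
t: 2.6
tool_pos: [0.4913, 0.0031, 0.2449]
tcp_rot: [-3.141, 0.0, 1.589]
ft_force: [0.2, -0.4, -0.3]
width: 0.0451
grasp_force: 0.0
```

Call:
arm_command:
  targets:
    - [[-0.0018,-0.0012,0.032],[0,0,0],0.045]
    - [[0,0,0.032],[0,0,0],0.045]
    - [[0,0,0.032],[0,0,0],0.045]
    - [[0,0,0.03],[0,0,0],0.045]
    - [[0,0,0],[0,0,0],0.045]

```text
t: 3.22
tool_pos: [0.4881, 0.0013, 0.1172]
tcp_rot: [-3.136, 0.001, 1.589]
ft_force: [0.5, -0.1, 0.0]
width: 0.0451
grasp_force: 0.0
```

Run:
```python
from workcell import robot
from h import *
v=[]
for n,(u,w) in(("top",(255,175)),("side",(265,245))):
    c=robot.read_camera(n);a=c['color'][w-50:w+50,u-50:u+50];v.append(cv2.resize(a,(390,390),interpolation=3))
cv2.imwrite('pics/c1.png',np.hstack(v)[:,:,::-1]);s=robot.sense();print(s['tool_pos'],s['ft_force'])
```

```text
[0.49090609 0.00100859 0.11989858] [1.19859492 0.06019723 0.75985558]
```

View pics/c1.png

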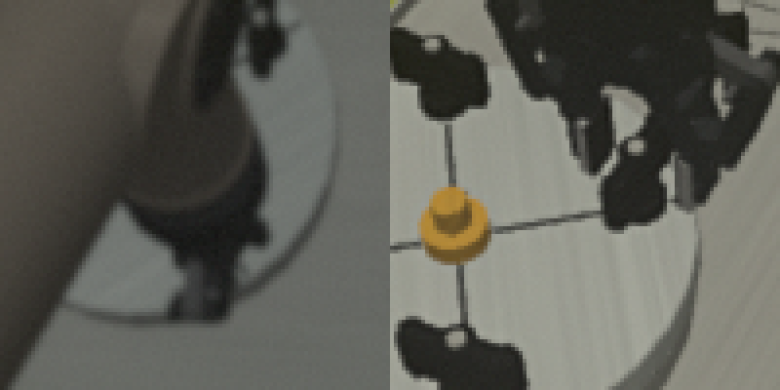

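The right half (side view) shows the pads at (590,150) and (690,180), one on each side of the wing at (635,170), so the nut is straddled. I'll close now.

Call:
arm_command:
  targets:
    - [[0,0,0],[0,0,0],0.0]
    - [[0,0,0],[0,0,0],0.0]
    - [[0,0,0],[0,0,0],0.0]
    - [[0,0,0],[0,0,0],0.0]
    - [[0,0,0],[0,0,0],0.0]
  squeeze: 40

```text
t: 3.95
tool_pos: [0.4926, 0.0012, 0.1208]
tcp_rot: [3.137, -0.0, 1.587]
ft_force: [4.0, 0.3, 5.9]
width: 0.011
grasp_force: 44.8
```

Call:
arm_command:
  targets:
    - [[0,0,0],[0,0,9],0.0]
    - [[0,0,0],[0,0,9],0.0]
    - [[0,0,0],[0,0,9],0.0]
    - [[0,0,0],[0,0,9],0.0]
    - [[0,0,0],[0,0,9],0.0]
    - [[0,0,0],[0,0,8],0.0]
    - [[0,0,0],[0,0,0],0.0]
    - [[0,0,0],[0,0,0],0.0]

```text
t: 4.95
tool_pos: [0.4912, 0.0019, 0.1207]
tcp_rot: [-3.141, -0.003, 0.661]
ft_force: [0.3, 0.9, 10.7]
width: 0.0113
grasp_force: 45.3
```

Call:
arm_command:
  targets:
    - [[0,0,0],[0,0,0],0.045]
    - [[0,0,0],[0,0,0],0.045]
    - [[0,0,0],[0,0,0],0.045]
    - [[0,0,-0.025],[0,0,0],0.045]
    - [[0,0,-0.045],[0,0,0],0.045]
    - [[0,0,-0.045],[0,0,0],0.045]
    - [[0.0285,-0.0298,0],[0,0,0],0.045]
    - [[0.0285,-0.0298,0],[0,0,0],0.045]
    - [[0.0285,-0.0298,0],[0,0,0],0.045]
    - [[0,0,0],[0,0,-10.5],0.045]
    - [[0,0,0],[0,0,-10.5],0.045]
    - [[0,0,0],[0,0,-10.5],0.045]
    - [[0,0,0],[0,0,-10.5],0.045]
    - [[0,0,0],[0,0,-10.5],0.045]
    - [[0,0,0],[0,0,-10.5],0.045]
    - [[0,0,0],[0,0,-10.5],0.045]
    - [[0,0,0],[0,0,-10.5],0.045]

```text
t: 7.08
tool_pos: [0.5025, 0.124, 0.2338]
tcp_rot: [-3.14, -0.0, 2.134]
ft_force: [-0.7, 0.1, 0.1]
width: 0.0451
grasp_force: 0.0
```

Run:
```python
from workcell import robot
from h import *
v=[]
for n,(u,w) in(("top",(245,160)),("side",(240,255))):
    c=robot.read_camera(n);a=c['color'][w-65:w+65,u-65:u+65];v.append(cv2.resize(a,(390,390),interpolation=3))
cv2.imwrite('pics/c2.png',np.hstack(v)[:,:,::-1]);s=robot.sense();print(s['tool_pos'],np.degrees(s['tcp_rot']),s['q'][6])
```

```text
[0.50255771 0.12396198 0.23389089] [-1.79939703e+02 -2.73495177e-02  1.21897600e+02] 0.45548988942138435
```

View pics/c2.png

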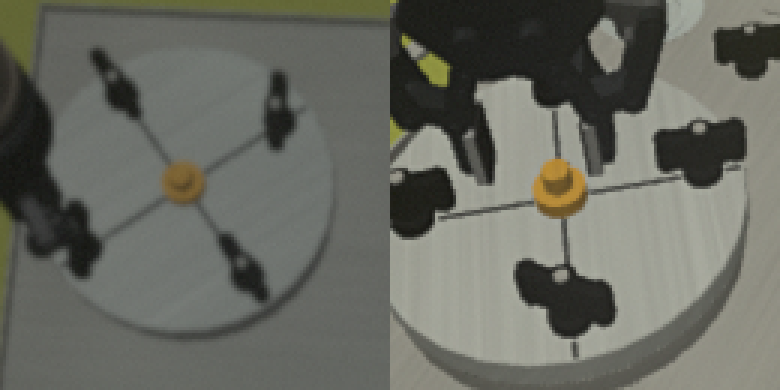

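Run:
```python
from workcell import robot
from h import *
for b in blobs(robot.read_camera('top'),.115,(190,100,300,215)): print(b)
```

```text
(np.int32(36), array([213.6, 115.5]), array([0.6458, 0.1253]), np.float64(-148.9), array([0.012, 0.024]))
(np.int32(103), array([220.7, 126.5]), array([0.6201, 0.106 ]), np.float64(-144.7), array([0.021, 0.037]))
(np.int32(135), array([272.5, 132.8]), array([ 0.613 , -0.0127]), np.float64(-175.9), array([0.019, 0.064]))
(np.int32(627), array([197.9, 161.4]), array([0.5346, 0.1476]), np.float64(-158.5), array([0.042, 0.16 ]))
(np.int32(133), array([261.1, 184.7]), array([0.4902, 0.0018]), np.float64(-142.2), array([0.019, 0.061]))
```

Call:
arm_command:
  targets:
    - [[0,0,0],[0,0,-10.1],0.045]
    - [[0,0,0],[0,0,-10.1],0.045]
    - [[0,0,0],[0,0,-10.1],0.045]
    - [[0,0,0],[0,0,-10.1],0.045]
    - [[0,0,0],[0,0,-10.1],0.045]
    - [[0,0,0],[0,0,-10.1],0.045]
    - [[0,0,0],[0,0,-10.1],0.045]
    - [[-0.001,0,0],[0,0,0],0.045]

```text
t: 8.22
tool_pos: [0.5038, 0.1243, 0.2341]
tcp_rot: [3.142, -0.001, -2.926]
ft_force: [0.3, 0.7, 0.1]
width: 0.0447
grasp_force: 0.0
```

Call:
arm_command:
  targets:
    - [[0,0,0.03],[0,0,0],0.045]
    - [[0,0,0.03],[0,0,0],0.045]
    - [[0,0,0.03],[0,0,0],0.045]
    - [[0,0,0.0245],[0,0,0],0.045]
    - [[0,0,0],[0,0,0],0.045]
    - [[0,0,0],[0,0,0],0.0]
    - [[0,0,0],[0,0,0],0.0]
    - [[0,0,0],[0,0,0],0.0]
    - [[0,0,0],[0,0,0],0.0]
    - [[0,0,0],[0,0,0],0.0]

```text
t: 9.48
tool_pos: [0.505, 0.1264, 0.1214]
tcp_rot: [3.139, 0.003, -2.92]
ft_force: [-1.1, 3.5, 5.6]
width: 0.0114
grasp_force: 41.3
```

Call:
arm_command:
  targets:
    - [[0,0,0],[0,0,9.3],0.0]
    - [[0,0,0],[0,0,9.3],0.0]
    - [[0,0,0],[0,0,9.3],0.0]
    - [[0,0,0],[0,0,9.3],0.0]
    - [[0,0,0],[0,0,9.3],0.0]
    - [[0,0,0],[0,0,9.3],0.0]
    - [[0,0,0],[0,0,9],0.0]
    - [[0,0,0],[0,0,0],0.0]
    - [[0,0,0],[0,0,0],0.0]

```text
t: 10.6
tool_pos: [0.5054, 0.1276, 0.1214]
tcp_rot: [3.136, -0.001, 2.233]
ft_force: [1.0, 5.6, 5.2]
width: 0.011
grasp_force: 41.2
```

Call:
arm_command:
  targets:
    - [[0,0,0],[0,0,0],0.045]
    - [[0,0,0],[0,0,0],0.045]
    - [[0,0,0],[0,0,0],0.045]
    - [[0,0,-0.025],[0,0,0],0.045]
    - [[0,0,-0.045],[0,0,0],0.045]
    - [[0,0,-0.045],[0,0,0],0.045]
    - [[-0.0439,0.0005,0],[0,0,0],0.045]
    - [[-0.0439,0.0005,0],[0,0,0],0.045]
    - [[-0.0439,0.0005,0],[0,0,0],0.045]
    - [[-0.0439,0.0005,0],[0,0,0],0.045]
    - [[0,0,0],[0,0,-9.35],0.045]
    - [[0,0,0],[0,0,-9.35],0.045]
    - [[0,0,0],[0,0,-9.35],0.045]
    - [[0,0,0],[0,0,-9.35],0.045]
    - [[0,0,0],[0,0,-9.35],0.045]
    - [[0,0,0],[0,0,-9.35],0.045]
    - [[0,0,0],[0,0,0],0.045]

```text
t: 12.72
tool_pos: [0.6129, -0.0137, 0.2345]
tcp_rot: [-3.141, -0.001, -3.076]
ft_force: [0.1, -0.3, 0.4]
width: 0.045
grasp_force: 0.0
```

Run:
```python
from workcell import robot
from h import *
for b in blobs(robot.read_camera('top'),.115,(190,100,300,215)): print(b)
s=robot.sense();print(s['tool_pos'],np.degrees(s['tcp_rot']))
```

```text
(np.int32(2022), array([225.3, 144.5]), array([0.5795, 0.0899]), np.float64(147.6), array([0.124, 0.409]))
(np.int32(131), array([272.4, 132.6]), array([ 0.6133, -0.0125]), np.float64(-176.0), array([0.019, 0.063]))
(np.int32(37), array([256.2, 177.2]), array([0.5065, 0.0141]), np.float64(-145.1), array([0.011, 0.024]))
(np.int32(90), array([263.1, 187.9]), array([ 0.4832, -0.0034]), np.float64(-137.7), array([0.02 , 0.032]))
[ 0.61295835 -0.01353933  0.23448816] [-1.79989145e+02 -4.16133213e-02 -1.76262679e+02]
```

Call:
arm_command:
  targets:
    - [[0,0.001,0.03],[0,0,0],0.045]
    - [[0,0,0.03],[0,0,0],0.045]
    - [[0,0,0.03],[0,0,0],0.045]
    - [[0,0,0.0245],[0,0,0],0.045]
    - [[0,0,0],[0,0,0],0.045]
    - [[0,0,0],[0,0,0],0.0]
    - [[0,0,0],[0,0,0],0.0]
    - [[0,0,0],[0,0,0],0.0]
    - [[0,0,0],[0,0,0],0.0]
    - [[0,0,0],[0,0,0],0.0]

```text
t: 14.02
tool_pos: [0.6142, -0.0107, 0.1221]
tcp_rot: [3.14, 0.003, -3.072]
ft_force: [-1.1, 3.4, 6.7]
width: 0.0111
grasp_force: 42.2
```

Yaw is 184°; turning it to 128° takes 56°.

Call:
arm_command:
  targets:
    - [[0,0,0],[0,0,9.3],0.0]
    - [[0,0,0],[0,0,9.3],0.0]
    - [[0,0,0],[0,0,9.3],0.0]
    - [[0,0,0],[0,0,9.3],0.0]
    - [[0,0,0],[0,0,9.3],0.0]
    - [[0,0,0],[0,0,9.3],0.0]
    - [[0,0,0],[0,0,0],0.0]
    - [[0,0,0],[0,0,0],0.0]
    - [[0,0,0],[0,0,0],0.045]
    - [[0,0,0],[0,0,0],0.045]
    - [[0,0,0],[0,0,0],0.045]
    - [[0,0,-0.025],[0,0,0],0.045]
    - [[0,0,-0.045],[0,0,0],0.045]
    - [[0,0,-0.045],[0,0,0],0.045]
    - [[0.03,-0.04,0],[0,0,0],0.045]
    - [[0.03,-0.04,0],[0,0,0],0.045]
    - [[0.03,-0.04,0],[0,0,0],0.045]
    - [[0.03,-0.04,0],[0,0,0],0.045]
    - [[0.03,-0.04,0],[0,0,0],0.045]
    - [[0,0,0],[0,0,0],0.045]

```text
t: 16.52
tool_pos: [0.3595, -0.0178, 0.2347]
tcp_rot: [3.139, -0.006, 2.237]
ft_force: [1.2, 0.2, -1.0]
width: 0.0452
grasp_force: 0.0
```

Run:
```python
from workcell import robot
from h import *
v=[]
for n,(u,w) in(("top",(245,160)),("side",(240,255))):
    c=robot.read_camera(n);a=c['color'][w-65:w+65,u-65:u+65];v.append(cv2.resize(a,(390,390),interpolation=3))
    if n=="top":
        for b in blobs(c,.115,(190,100,300,215)): print(b)
cv2.imwrite('pics/d2.png',np.hstack(v)[:,:,::-1]);s=robot.sense();print(s['tool_pos'],np.degrees(s['tcp_rot']))
```

```text
(np.int32(142), array([218.9, 123.7]), array([0.6267, 0.111 ]), np.float64(-143.2), array([0.019, 0.066]))
(np.int32(197), array([272.4, 132.7]), array([ 0.613 , -0.0124]), np.float64(131.8), array([0.026, 0.059]))
(np.int32(454), array([259.5, 193.6]), array([0.47  , 0.0035]), np.float64(-175.7), array([0.03 , 0.119]))
(np.int32(54), array([193.4, 189.5]), array([0.4696, 0.1493]), np.float64(-174.4), array([0.006, 0.063]))
[ 0.36338653 -0.01759522  0.23561589] [ 1.79839423e+02 -3.16749037e-02  1.28121450e+02]
```

View pics/d2.png

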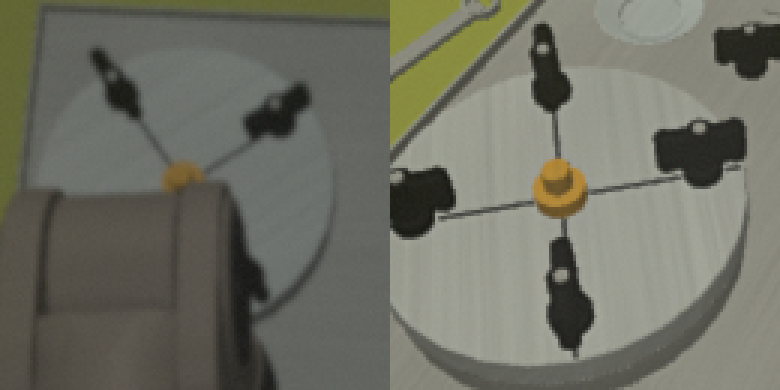

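In the side view all four wings lie along the lid's lines: nut_d at (550,70), nut_b at (568,290), nut_c at (700,150) and nut_a at (415,200). The gripper is clear of everything.

```bash
python3 -c "
from workcell import robot
print(robot.sign_off())"
```

```text
the job is handed in; nothing more can be done
None
```

I turned nut_c home first, then nut_b and nut_d, left nut_a untouched, and handed the job in at about 17 s with all four wings looking in line with the middle in the last pictures; the sign-off gave no verdict.

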